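Fit the missing hob knob and hold it pressed in

TASK

Lift the loose protective cap off the hob's bare control spindle and stand it upright, open end down, on the worktop. Then take the loose control knob, turn it so that its socket matches the D-shaped spindle, push it fully home and press it in, spindle and all, to the bottom of its spring travel: finish while still holding the knob pressed in, without letting go. Leave the mug, salt shaker and matchbox where they are.

Things in the scene. Friction and masses are not known exactly. Their poses are not given: they have to be found in the camera images.
- hob: Black gas hob, fixed, steel deck 60 mm above the worktop. Origin on its underside midway between its two controls; housing spans x -60 to 430 mm, y -150 to 150 mm. Pan supports, up to 30 mm above the deck, begin at x 80 mm. At y +60 mm a knob is already fitted (42 mm round, top 52 mm above the deck, part of the hob); at y -60 mm is the bare spindle, first hidden by the cap.
- spindle_tip (a point): Top centre of the bare upright brass D-shaft: 12 mm diameter, one flat 3 mm from its axis, top edge chamfered 2 mm, top 26 mm above the deck at rest. z points up; x is level and points out of the flat. It turns only under 0.5 N m (treat as fixed) and can be pushed down against a spring (spindle). A collar 18 mm wide, 4 mm high rings its foot.
- spindle (a joint): How far the spindle is pushed down into the hob, in m: 0 at rest, 0.006 at its firm stop. The spring needs about 3 N to start and 7.5 N at the stop; it comes back up when let go.
- cap: Loose white plastic cap, a plain round cup upside down: 36 mm outside diameter, 42 mm high, wall 3 mm, about 30 g, open below. Stands over the spindle on the hob's deck with play all round. Origin at the centre of its open lower rim, z up.
- knob: Loose black cooker knob lying socket down, 40 mm high, about 40 g. Round skirt 42 mm wide, 18 mm high; on it an upright grip bar 13 mm thick (y), 18 to 40 mm high, from x -20 to +27 mm: the +x end is the pointer (white line), 6 mm past the skirt. Below, on the axis, a D socket 14 mm deep, 0.8 mm wider all round than the spindle, flat on the pointer's side. Origin: centre of underside, z up.
- knob_pointer (a point): End of the knob's pointer, 27 mm from the knob's axis along its x, 30 mm above its underside. The knob fits when the pointer points the way that the spindle's flat faces; fully home, the knob's underside is 14 mm below the spindle's top.
- shaker: White ceramic salt shaker, 44 mm diameter, 75 mm high, standing on the worktop. Origin at the centre of its underside. To be left alone.
- mug: Blue mug, 76 mm diameter, 85 mm high, handle at its +y. Origin at the centre of its underside. To be left alone.
- matchbox: White matchbox with dark striking sides, 36 x 55 x 16 mm (x, y, z), lying on the worktop. Origin at the centre of its underside. To be left alone.
Not all that is in view belongs to the job. There is more than one size of the knob; the job needs the largest.

How it is judged:
By the outcome, as a careful person would: the job done as asked, in the order asked, and still so for the second after the job is handed in, while the arm keeps its last pose, push and grip.
It also fails if it takes over 64 s, if anything falls off the work surface, if the arm or the gripper's body presses on something with over 40 N, if the wrist force passes 120 N, or if a joint passes its speed limit or range.

ROBOT

A 6-joint arm with a two-finger parallel gripper is mounted at the origin on the work surface. World frame = base frame: x ahead of the robot, y to its left, z up, the work surface at z = 0. Lengths are in m, angles in rad, forces in N, time in s.
With the tool pointing down it reaches from about 0.15 to 0.775 m from the base axis. Payload 6.1 kg.
Tool frame: the origin (TCP) lies at the very end of the fingers, on their centre line; the grasp point (between the pads) lies 19 mm behind it; z points along the fingers, y is the direction in which the jaws open and shut (so a half turn about z gives the same grasp; the last joint's range is limited). The gripper opens to 85 mm and grips with 20 to 120 N. Pads are 22 mm wide; open, the fingers measure 114 mm over their backs; the gripper's body (76 mm by 85 mm) begins 54 mm behind the grasp point. The pads swing forward as they close: fully open they stand 13 mm farther back than shut.
Start: joints at [-1.251, 0.126, -0.04, 1.405, 0, 1.571], TCP at [0.165, -0.498, 0.231] pointing down, gripper open.
Joint ranges: [-2.72, 2.72], [-0.95, 1.95], [-1.27, 1.35], [-1.78, 2.02], [-1.46, 1.47], [-3.14, 3.14]. Speed limits (rad/s): [2.39, 2.39, 3.01, 3.14, 3.14, 3.14].

INTERFACE

Orientations are given as a unit quaternion [w, x, y, z].
In Python, from rig import r gives the robot as it stands. Calls block until the motion is done:
- r.goto(position, orientation): joint-space move of the TCP to a pose.
- r.move_l(position, ori=None, v=0.15, stop_force=None): straight line of the TCP; ori=None keeps the orientation; v is the mean speed in m/s. With stop_force (N) it stops when the force on the tool has changed by that much, and returns True; else False.
- r.movej(angles): joint-space move.
- r.set_gripper(opening, newtons=None): finger opening in m; newtons is the grip in N (None keeps the last); returns when the fingers have stopped.
- r.wait(seconds).
- r.inverse_kinematics(position, orientation): joint angles nearest the present ones, or None.
- r.sense(): the state.
- r.camera(name): name is "scene" or "top"; returns the picture (420x560x3 uint8, red, green, blue); there is no depth.
- r.get_calibration(name): a dict with "fx", "fy", "cx", "cy" (pixels), "T" (4x4, takes a point from camera to world coordinates). Camera axes: x right, y down, z forward; pixel columns grow to the right and rows downward; lengths in m; the calibration is good to about 2 mm. A picture is of the moment at which its call begins. get_calibration takes no time and is no camera call.
A pose or a line that the arm cannot do raises r.Unreachable and nothing moves.
- r.finish_job(): hands the job in, once; it reports no verdict.
The state is a dict: "time_s": time; "qpos": joint angles; "qd": joint speeds; "joint_torque": joint torques, N m; "eef_pos": TCP position; "tcp_rot": TCP orientation; "contact_force": force on the tool from outside, world axes, zero at the start; "wrist_torque": the same for the moment, N m; "gripper_width": finger opening in m.
Only numpy, scipy, OpenCV 4.12 (cv2) and the standard library are available. Lean on these libraries where they do the work, as an engineer would, in place of code of your own. Each camera call takes 0.05 s, during which the arm holds its last target. There are 200 camera calls.

## Working session

There is one attempt and no reset: what is moved stays moved. The work goes in short steps, each a Python script; the robot and the scene stay as the last script left them, time stands still between calls to the robot, and variables do not carry over. Pictures are saved under pics/ and viewed, about 8 in all and at most 12, crops included, and the job is handed in when it is done.

```bash
ls; mkdir -p pics; python3 - <<'E'
from rig import r
import cv2,numpy as np
for n in("scene","top"):
    cv2.imwrite(f"pics/{n}0.png",r.camera(n)[:,:,::-1]); c=r.get_calibration(n); print(n,c["fx"],c["cx"],c["cy"],np.round(c["T"],3).tolist())
print(r.sense()["time_s"],r.sense()["tcp_rot"])
E
```

```text
pics
scene 486.6863055600478 281.39428233345285 207.8281882005422 [[0.199, 0.745, -0.637, 1.334], [0.98, -0.14, 0.143, -0.116], [0.017, -0.652, -0.758, 0.96], [0.0, 0.0, 0.0, 1.0]]
top 418.1598664456647 279.0318686192472 207.41629044342022 [[0.013, -0.984, 0.177, 0.411], [-1.0, -0.013, 0.0, 0.071], [0.002, -0.177, -0.984, 1.059], [0.0, 0.0, 0.0, 1.0]]
0.1 [-7.08016650e-04  9.87246129e-01  1.59199769e-01 -1.16850248e-04]
```

View pics/top0.png

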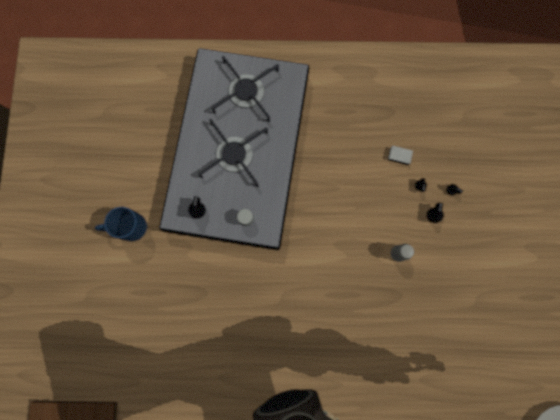

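View pics/scene0.png

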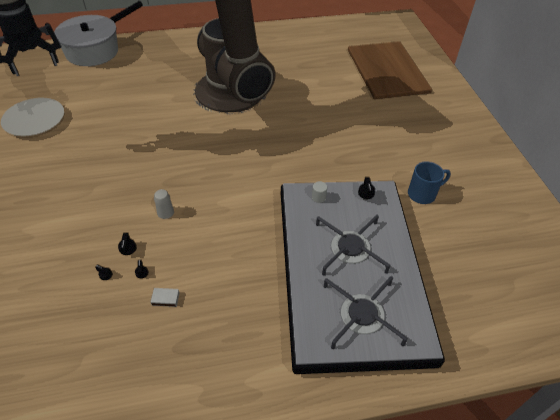

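Top view: the cap is at (245,217), the fitted knob at (197,208), and the mug, shaker and matchbox at (125,224), (403,252) and (401,155). There are three loose knobs, at (435,213), (420,185) and (453,189). The one at (435,213) looks largest, so I'll measure them and confirm it in a crop.

```bash
cat > h.py <<'E'
from rig import r
import cv2,numpy as np
def ray(n,uv):
    c=r.get_calibration(n);T=np.array(c["T"])
    d=T[:3,:3]@[(uv[0]-c["cx"])/c["fx"],(uv[1]-c["cy"])/c["fy"],1]
    return T[:3,3],d
def plane(n,uv,z):
    o,d=ray(n,uv); return o+d*(z-o[2])/d[2]
def proj(n,p):
    c=r.get_calibration(n);T=np.array(c["T"]);q=T[:3,:3].T@(np.array(p)-T[:3,3])
    return np.array([c["fx"]*q[0]/q[2]+c["cx"],c["fy"]*q[1]/q[2]+c["cy"]])
def tri(a,b):
    (o1,d1),(o2,d2)=ray("top",a),ray("scene",b)
    d1=d1/np.linalg.norm(d1);d2=d2/np.linalg.norm(d2)
    t=np.linalg.lstsq(np.c_[d1,-d2],o2-o1,rcond=None)[0]
    p,q=o1+d1*t[0],o2+d2*t[1]; return (p+q)/2,np.linalg.norm(p-q)
def quat(yaw): # tool down, jaw axis (tool y) at world yaw angle
    from scipy.spatial.transform import Rotation as R
    y=np.array([np.cos(yaw),np.sin(yaw),0]);z=np.array([0,0,-1.])
    q=R.from_matrix(np.c_[np.cross(y,z),y,z]).as_quat(); return [q[3],*q[:3]]
def blobs(mask,off,amin=15):
    n,l,s,c=cv2.connectedComponentsWithStats(mask.astype(np.uint8))
    return [(s[i].tolist(),(c[i]+off).round(1).tolist()) for i in range(1,n) if s[i,4]>=amin]
E
python3 - <<'E'
from h import *
t=cv2.imread("pics/top0.png");s=cv2.imread("pics/scene0.png")
for n,im,(x0,y0,x1,y1) in(("top",t,(370,130,480,270)),("scene",s,(80,180,200,310))):
    c=im[y0:y1,x0:x1]; print(n,"dark",blobs(c.max(2)<38,(x0,y0)))
for n,im,(x0,y0,x1,y1) in(("top",t,(220,195,265,235)),("scene",s,(300,175,340,210))):
    c=im[y0:y1,x0:x1].astype(int); print(n,"cap",blobs(c.min(2)>130,(x0,y0)),c.reshape(-1,3).max(0), np.median(c,axis=(0,1)))
a=cv2.resize(t[130:270,370:480],None,fx=4,fy=4,interpolation=cv2.INTER_CUBIC)[:,:400]
b=cv2.resize(s[170:215,270:385],None,fx=3.4,fy=3.4,interpolation=cv2.INTER_CUBIC)
c=cv2.resize(t[190:255,160:290],None,fx=3,fy=3,interpolation=cv2.INTER_CUBIC)
d=cv2.resize(s[225:285,90:155],None,fx=3.5,fy=3.5,interpolation=cv2.INTER_CUBIC)
o=np.zeros((600,800,3),np.uint8);o[:560,:400]=a;o[:b.shape[0],402:402+391][:, :]=b[:,:391]
o[160:160+195,402:792]=c;o[370:370+210,402:402+d.shape[1]]=d
cv2.imwrite("pics/crop1.png",np.clip(o*1.8,0,255))
# hob corners deck, top view
for uv in((199,50),(309,65),(281,243),(162,228)):print(plane("top",uv,.06).round(3))
E
```

```text
top dark [([45, 49, 11, 12, 83], [419.7, 184.6]), ([77, 55, 13, 10, 90], [452.2, 189.5]), ([57, 74, 16, 18, 190], [434.4, 214.0])]
scene dark [([39, 53, 17, 22, 249], [126.8, 245.1]), ([55, 81, 13, 17, 136], [141.1, 270.8]), ([16, 87, 16, 13, 144], [104.3, 272.9]), ([72, 124, 23, 2, 26], [163.4, 304.4])]
top cap [] [133 140 136] [103. 101.  99.]
scene cap [([13, 7, 14, 10, 101], [319.5, 186.2])] [143 149 150] [108. 113. 113.]
[1.005 0.285 0.06 ]
[ 0.966 -0.001  0.06 ]
[0.505 0.066 0.06 ]
[0.537 0.352 0.06 ][ WARN:0@0.076] global loadsave.cpp:1063 imwrite_ Unsupported depth image for selected encoder is fallbacked to CV_8U.
```

View pics/crop1.png

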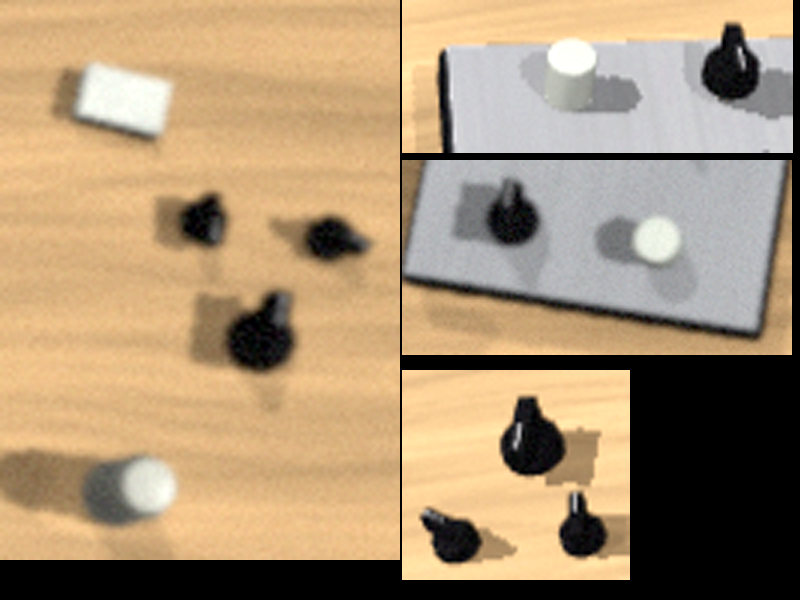

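The largest knob is the one at top (434,214), scene (127,245). Its area is twice that of the others, at 190 px against 83 and 90. The cap is clear of its surroundings, so I'll fetch it first.

```bash
cat >> h.py <<'E'
def best(p,yaw):
    c=[]
    for y in(yaw,yaw+np.pi):
        j=r.inverse_kinematics(p,quat(y))
        if j is not None:c.append((max(abs(np.array(j)-r.sense()["qpos"])),y,j))
    c.sort(key=lambda a:a[0]); print("ik",c[0][1],np.round(c[0][2],2)); return quat(c[0][1])
def st(m=""):
    s=r.sense();print(m,round(s["time_s"],2),"p",np.round(s["eef_pos"],4),"F",np.round(s["contact_force"],2),"M",np.round(s["wrist_torque"],3),"w",round(s["gripper_width"],4))
E
python3 - <<'E'
from h import *
t=cv2.imread("pics/top0.png");s=cv2.imread("pics/scene0.png")
for th in(112,118,124): print(th,blobs(t[203:230,235:255].min(2)>th,(235,203)))
a=blobs(t[203:230,235:255].min(2)>118,(235,203));a=max(a,key=lambda b:b[0][4])[1]
p,e=tri(a,(319.5,186.4));print("cap top",p,e,plane("top",a,.102),plane("scene",(319.5,186.4),.102))
h=np.radians(-8.2);ex=np.array([np.cos(h),np.sin(h)]);ey=np.array([-ex[1],ex[0]])
mid=np.mean([[.505,.066],[.537,.352],[1.005,.285],[.966,-.001]],0);print("hob pred",mid-ex*.185-ey*.06)
k,e=tri((434.4,214),(126.8,245.1));print("knob",k,e)
for n,uv in(("shaker",(403,252)),("mug",(125,224)),("match",(401,155))):print(n,plane("top",uv,.04).round(3))
E
```

```text
112 [([3, 6, 15, 14, 161], [244.9, 215.6])]
118 [([3, 6, 14, 14, 138], [244.8, 215.8])]
124 [([4, 7, 12, 13, 113], [244.8, 215.9])]
cap top [0.56248535 0.15015416 0.10214394] 0.0007860163551776289 [0.56259724 0.15055151 0.102     ] [0.56231403 0.14980318 0.102     ]
hob pred [0.56158366 0.14249978]
knob [ 0.58709672 -0.32339021  0.01542554] 0.0026066849164841028
shaker [ 0.488 -0.231  0.04 ]
mug [0.548 0.449 0.04 ]
match [ 0.734 -0.236  0.04 ]
```

```bash
python3 - <<'E'
from h import *
p=np.array([.5625,.1502,.20]);q=best(p,np.radians(82));st()
r.goto(p,q);r.set_gripper(.06,25);st("above")
r.move_l([p[0],p[1],.072],v=.12,stop_force=6);st("down")
r.set_gripper(.0,25);st("grip")
z0=r.sense()["eef_pos"][2]
r.move_l([p[0],p[1],.20],v=.12);st("lift")
d=[.36,-.03]
r.goto([*d,.09],q);st("over")
print(r.move_l([*d,z0-.06-.002],v=.06,stop_force=3));st("place")
r.set_gripper(.06);r.move_l([*d,.12],v=.15)
r.goto([.2,-.03,.25],q);st("clear")
for n in("top","scene"):
    im=np.mean([r.camera(n).astype(float) for _ in range(8)],0)[:,:,::-1];np.save(f"{n}1.npy",im)
T=np.load("top1.npy");S=np.load("scene1.npy")
def cr(I,c,w,h,f,g):
    x,y=int(c[0]-w/2),int(c[1]-h/2);print((x,y),f);return np.clip(cv2.resize(I[y:y+h,x:x+w],None,fx=f,fy=f,interpolation=cv2.INTER_CUBIC)*g,0,255).astype(np.uint8)
o=np.zeros((600,800,3),np.uint8)
o[:300,:400]=cr(T,(245,220),40,30,10,1.6)
o[:300,400:]=cr(S,(320,190),40,30,10,1.6)
o[300:,:400]=cr(T,(435,212),40,30,10,3)
o[300:,400:]=cr(S,(127,243),40,30,10,3)
cv2.imwrite("pics/crop2.png",o)
cv2.imwrite("pics/top1.png",T.astype(np.uint8))
E
```

```text
ik 1.4311699866353502 [0.26 0.24 0.03 1.36 0.   0.4 ]
 0.1 p [ 0.1649 -0.4981  0.2306] F [ 0.16 -0.48  0.08] M [-0.02  -0.018  0.068] w 0.0856
above 3.17 p [0.5626 0.15   0.2   ] F [-0.21 -0.18 -0.17] M [ 0.035 -0.009  0.03 ] w 0.0599
down 4.38 p [0.5631 0.1504 0.0728] F [ 0.25  0.16 -0.65] M [ 0.03   0.039 -0.041] w 0.0599
grip 4.72 p [0.563  0.1503 0.0729] F [-0.07  0.73  4.29] M [-0.101  0.112  0.008] w 0.0359
lift 5.93 p [0.5621 0.1501 0.199 ] F [ 0.08  0.61 -0.72] M [0.116 0.003 0.007] w 0.0359
over 7.06 p [ 0.3613 -0.0299  0.0907] F [ 0.54 -0.2  -0.42] M [0.024 0.011 0.01 ] w 0.0361
True
place 8.26 p [ 0.3596 -0.03    0.0129] F [-0.88 -0.41  6.33] M [ 0.056  0.189 -0.042] w 0.0362
clear 10.32 p [ 0.2006 -0.0301  0.2491] F [-0.37 -0.34 -0.66] M [-0.061 -0.028 -0.01 ] w 0.0598
(225, 205) 10
(300, 175) 10
(415, 197) 10
(107, 228) 10
```

View pics/crop2.png

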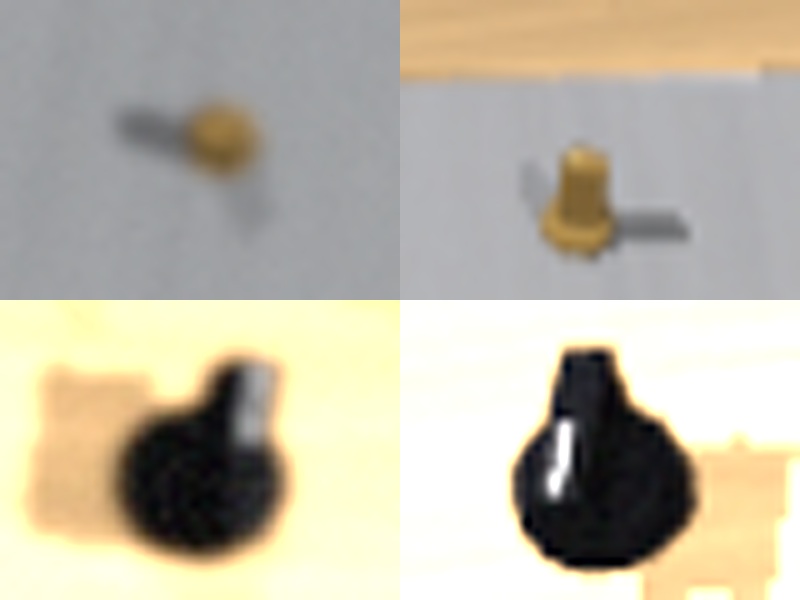

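View pics/top1.png

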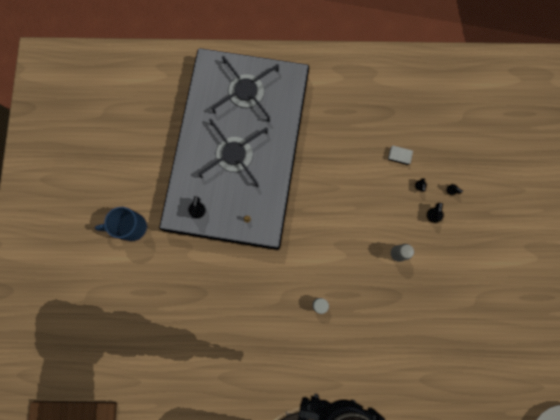

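The cap stands upright at top (321,306). The bare spindle is at top (247,219), scene (318.5,190.5). The knob's white pointer line runs up and slightly right in the top view, from (439.5,241−) to (440.5,234−), so roughly +x. Next I'll measure the shaft edges and the knob yaw numerically.

```bash
python3 - <<'E'
from h import *
T=np.load("top1.npy");S=np.load("scene1.npy")
np.set_printoptions(linewidth=200)
for n,I,(x0,y0,x1,y1) in(("scene",S,(311,186,324,203)),("top",T,(241,212,254,226))):
    c=I[y0:y1,x0:x1];B=c[:,:,2]-c[:,:,0];print(n,x0,y0);print(B.round().astype(int));print("lum");print(c[:,:,2].round().astype(int))
# knob: white line in both views and skirt
for n,I,(x0,y0,x1,y1),(a0,b0,a1,b1) in(("top",T,(437,202,444,212),(424,200,448,224)),("scene",S,(119,238,126,250),(115,230,140,258))):
    c=I[y0:y1,x0:x1].min(2);print(n,x0,y0);print(c.round().astype(int))
    g=cv2.resize(I[b0:b1,a0:a1].max(2).astype(np.float32),None,fx=8,fy=8,interpolation=cv2.INTER_CUBIC)
    m=(g<60).astype(np.uint8);k=max(cv2.findContours(m,0,2)[0],key=cv2.contourArea)
    e=cv2.morphologyEx(m,cv2.MORPH_OPEN,cv2.getStructuringElement(2,(83,83)));M=cv2.moments(e,True)
    x,y,w,h=cv2.boundingRect(e);print("disc",(x+w/2-.5)/8-.44+a0,(y+h/2-.5)/8-.44+b0,w/8,h/8)
E
```

```text
scene 311 186
[[-2 -2 -2 -2 -2 -2 -2 -3 -3 -2 -3 -2 -2]
 [-3 -2 -2 -2 -2 -2 -2 -2 -3 -2 -2 -2 -2]
 [-2 -2 -2 -2 -3 -2 -3 -3 -2 -3 -2 -2 -2]
 [-2 -2 -2 -2 -2  0 13 13  7 -2 -2 -2 -2]
 [-2 -2 -3 -2  0 23 51 53 38 19 -2 -2 -2]
 [-3 -2 -2 -2  1 40 58 61 60 44 -2 -2 -2]
 [-2 -2 -2 -2  0 44 49 50 51 39 -3 -2 -2]
 [-2 -2 -2 -2  0 49 46 45 44 28 -3 -2 -2]
 [-2 -2 -2  0 19 47 45 45 43 25 -2 -2 -2]
 [-2 -2 -1 11 46 45 45 45 44 29  3 -2 -2]
 [-2 -2  1 36 58 45 45 46 45 36 13 -2 -2]
 [-2 -2  2 48 62 56 52 49 50 49 18 -1 -1]
 [-2 -2  0 33 60 63 61 61 60 50  9 -1 -2]
 [-2 -2 -2  5 33 55 56 56 53 28  1 -2 -2]
 [-2 -2 -2 -1  4 16 17 26 16  1 -3 -2 -2]
 [-2 -2 -2 -2 -2  1  1  2  0 -2 -3 -2 -2]
 [-3 -2 -2 -2 -2 -3 -2 -3 -2 -3 -3 -3 -2]]
lum
[[111 110 111 110 112 112 112 110 110 111 112 111 111]
 [111 111 112 110 112 112 111 110 109 110 112 112 112]
 [111 110 111 110 111 112 112 110 110 110 112 111 111]
 [111 110 111 111 111 112 106 106 111 110 112 112 111]
 [111 110 110 111 110 106 126 118 110 106 111 112 110]
 [110 102 103 112 109  96 112 111 108 107 111 112 111]
 [110  98  98 104 108  87  86  88  89
[... 1951 characters left out ...]
7 202
[[49 46 48 52 59 59 63]
 [30 26 36 48 52 52 57]
 [12 15 35 52 55 49 54]
 [ 5 15 35 52 55 49 56]
 [ 5 18 35 51 51 48 57]
 [ 6 21 40 47 49 49 60]
 [ 8 27 46 51 47 51 63]
 [ 7 29 50 55 49 53 66]
 [ 8 26 46 49 43 50 64]
 [ 8 20 29 33 29 41 57]]
disc 434.1225 214.3725 17.5 16.0
scene 119 238
[[ 84  83  68  17  14  14  12]
 [ 88  86  59  13  11  13  12]
 [ 89  74  35  31  81  34  12]
 [ 77  41  13  38  96  29  12]
 [ 48  14  19  40 102  17  11]
 [ 21  12  22  50 100  11  13]
 [ 14  11  19  52  87   9  10]
 [ 12  10  32  87  58  11   7]
 [ 14  13  37  98  30  12   5]
 [ 13  12  24  60  18  14   5]
 [ 14   8   9  11   7   6   6]
 [ 12   8   4   7   6   4   7]]
disc 128.8725 246.4975 14.5 16.25
```

```bash
python3 - <<'E'
from h import *
np.set_printoptions(linewidth=200)
s=cv2.imread("pics/scene0.png")
print("cap0 cols 310..330");print(s[184:206,310:331,2])
S=np.load("scene1.npy");T=np.load("top1.npy")
P=np.array([.5625,.1502])
for z in(.06,.064,.086):print(z,proj("scene",[*P,z]),proj("top",[*P,z]))
B=np.clip((S[...,2]-S[...,0]+2)/52,0,1)
for y in range(189,201):print(y,"w",B[y,311:324].sum().round(2),"c",((B[y,311:324]*np.arange(311,324)).sum()/B[y,311:324].sum()).round(2))
B=np.clip((T[...,2]-T[...,0]+3),0,99)[208:230,238:258];print("top centroid",(B.sum(0)@np.arange(238,258))/B.sum(),(B.sum(1)@np.arange(208,230))/B.sum())
k=plane("top",(434.12,214.37),.009);k2=plane("scene",(128.87,246.5),.009);print("knob disc",k,k2,tri((434.12,214.37),(128.87,246.5)))
# white line on bar top z=.04: ends in both views
for n,a,b in(("top",(439.3,210.6),(440.7,203.2)),("scene",(123.0,239.6),(122,246.2))):
    for z in(.040,):
        A,Bp=plane(n,a,z),plane(n,b,z);print(n,A.round(4),Bp.round(4),np.degrees(np.arctan2(*(Bp-A)[1::-1])))
E
```

```text
cap0 cols 310..330
[[112 112 114 125 144 145 143 144 142 144 143 143 143 143 142 137 121 113 113 113 113]
 [104 105 108 143 144 144 143 144 145 144 144 143 143 142 143 142 137 115 112 114 112]
 [100  98 106 145 145 145 144 144 144 144 144 144 142 144 143 144 141 111 112 114 114]
 [100 100 105 143 145 145 145 145 145 144 144 143 145 144 144 144 141 107 114 113 114]
 [ 99 100 102 124 146 145 146 144 144 144 144 144 143 144 144 141 133 105 112 114 113]
 [100 100  99 110 135 147 145 145 144 144 144 144 144 144 143 140 109 105 113 113 113]
 [100 100 103 107 116 126 143 147 144 144 144 145 144 143 127 110  88 110 112 112 113]
 [101  99 103 107 107 109 118 123 129 134 138 134 131 113  98  85  84 112 113 114 113]
 [ 99 100 103 107 106 105 103 105 106 107 109 104 100  89  86  85  78  91  91  94 111]
 [ 99 102 104 107 106 106 104 102  98  95  91  88  91  89  85  82  75  76  76  77  88]
 [101 101 105 106 106 106 103 101  97  94  92  88  87  88  86  82  74  76  75  76  75]
 [100 101 105 104 104 104 103 101  95  93  90  88  88  86  83  81  75  74  75  75  74]
 [102 101 107 107 105 104 102 100  95
[... 927 characters left out ...]
] [246.18210749 218.33123323]
0.086 [319.17696045 190.91313748] [245.48048828 216.91394148]
189 w 0.79 c 317.78
190 w 3.71 c 317.85
191 w 4.75 c 317.99
192 w 4.68 c 317.94
193 w 4.3 c 317.78
194 w 4.59 c 317.49
195 w 5.5 c 317.23
196 w 6.45 c 317.12
197 w 7.4 c 317.2
198 w 6.94 c 317.26
199 w 5.45 c 317.38
200 w 1.78 c 317.46
top centroid 246.83017410422485 218.43460692851625
knob disc [ 0.58734394 -0.3236711   0.009     ] [ 0.58663724 -0.32125707  0.009     ] (array([ 0.58723206, -0.32204611,  0.01031859]), np.float64(0.002140719808517848))
top [ 0.5918 -0.3253  0.04  ] [ 0.6105 -0.3299  0.04  ] -13.555519876024393
scene [ 0.5881 -0.328   0.04  ] [ 0.6072 -0.3301  0.04  ] -6.307919700049099
```

```bash
python3 - <<'E'
from h import *
print("spindle collar",tri((246.85,218.45),(317.2,197.15)),plane("top",(246.85,218.45),.063),plane("scene",(317.2,197.15),.063))
T=np.load("top1.npy");S=np.load("scene1.npy")
b=blobs(T[295:318,308:334].min(2)>118,(308,295));print(b)
u=proj("scene",[.36,-.03,.042]).astype(int);print(u);s=blobs(S[u[1]-15:u[1]+12,u[0]-15:u[0]+15].min(2)>125,(u[0]-15,u[1]-15));print(s)
f=lambda b:max(b,key=lambda b:b[0][4])[1]
print("placed cap",tri(f(b),f(s)))
p=np.array([.586,-.3245,.12]);q=best(p,np.radians(80))
r.goto([.35,-.2,.25],best([.35,-.2,.25],np.radians(80)))
r.goto(p,q);r.set_gripper(.045,30);st("above")
print(r.move_l([p[0],p[1],.023],v=.1,stop_force=6));st("down")
r.set_gripper(0,40);st("grip")
p=r.sense()["eef_pos"];r.move_l([p[0],p[1],.16],v=.12);st("lift")
E
```

```text
spindle collar (array([0.56215078, 0.14783749, 0.06333667]), np.float64(0.0016299049231112393)) [0.56238417 0.14866284 0.063     ] [0.56176719 0.14711821 0.063     ]
[([7, 5, 13, 13, 131], [321.0, 305.6])]
[235 157]
[([9, 11, 12, 8, 80], [234.6, 156.6])]
placed cap (array([ 0.35878221, -0.03168327,  0.04314429]), np.float64(0.001459747738612333))
ik 1.3962634015954636 [-0.51  0.42  0.1   1.25  0.   -0.33]
ik 1.3962634015954636 [-0.52 -0.1  -0.23  1.44  0.   -0.34]
above 13.47 p [ 0.5858 -0.3245  0.1212] F [ 0.3  -0.19  0.31] M [-0.005  0.028 -0.013] w 0.0449
False
down 14.58 p [ 0.5865 -0.3248  0.0238] F [ 0.29 -0.32  0.31] M [-0.047 -0.072  0.026] w 0.0446
grip 14.97 p [ 0.5865 -0.3248  0.0238] F [ 0.04 -0.1   3.36] M [-0.049 -0.029 -0.036] w 0.0119
lift 16.26 p [ 0.5861 -0.3245  0.1589] F [-0.56  0.42 -0.45] M [-0.03  -0.013  0.021] w 0.0123
```

```bash
python3 - <<'E'
from h import *
p=[.5622,.1488,.16];q=best(p,np.radians(75))
r.goto([.42,-.1,.2],best([.42,-.1,.2],np.radians(78)))
r.goto(p,q);r.move_l([p[0],p[1],.118],v=.1);r.wait(.2);st("hover")
T,S=[np.mean([r.camera(n).astype(float) for _ in range(6)],0)[:,:,::-1] for n in("top","scene")]
np.save("top2.npy",T);np.save("scene2.npy",S)
def cr(I,x,y,w,h,f,g):return np.clip(cv2.resize(I[y:y+h,x:x+w],None,fx=f,fy=f,interpolation=cv2.INTER_CUBIC)*g,0,255).astype(np.uint8)
o=np.zeros((500,800,3),np.uint8)
o[:,:400]=cr(T,225,192,40,50,10,2.5);o[:,400:]=cr(S,300,160,40,50,10,2.5)
cv2.imwrite("pics/crop3.png",o)
for z in(.0942,.0942+.018,.0942+.04):
  print(z,proj("top",[*p[:2],z]),proj("scene",[*p[:2],z]))
E
```

```text
ik 1.3089969389957472 [ 0.26  0.24 -0.06  1.27  0.    0.52]
ik 1.361356816555577 [-0.23 -0.05 -0.29  1.33  0.   -0.02]
hover 19.23 p [0.5627 0.1489 0.1189] F [ 0.41 -0.06 -1.28] M [0.004 0.003 0.012] w 0.0117
0.0942 [245.80689588 216.50424268] [318.84497295 188.61714433]
0.11220000000000001 [245.21044545 215.27964665] [319.40812517 183.51712079]
0.1342 [244.45083352 213.72005727] [320.11447761 177.12024633]
```

View pics/crop3.png

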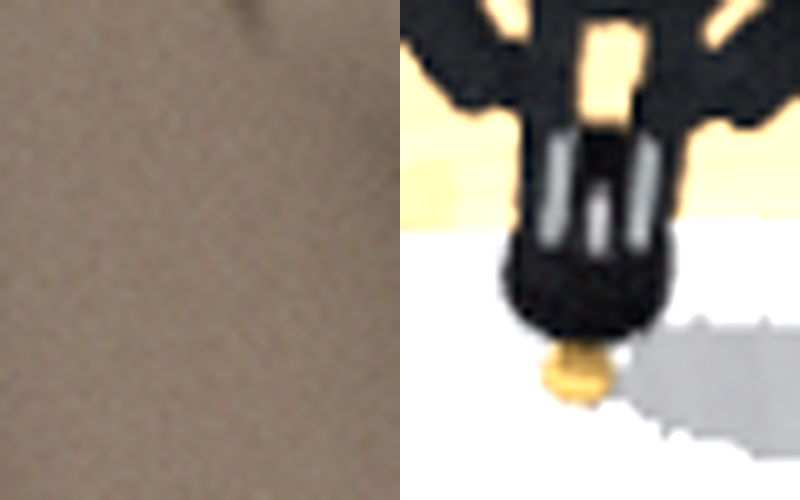

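Scene view: the held knob spans columns 310–327.5, centred at about 318.3 over the collar, which is at 317.2 plus lean. The white line is toward the camera, as expected. I'll check the fore-aft offset from the skirt's lower edge, then press lightly and search by feel.

```bash
python3 - <<'E'
from h import *
S=np.load("scene2.npy");M=S.max(2)
for c in range(312,327):
    col=M[186:200,c].round().astype(int);print(c,col) if c in(313,314,322,323,324) else 0
for row in(184,186,188):print(row,M[row,306:332].round().astype(int))
a=np.linspace(0,2*np.pi,180);z=.0951
for dx,dy in((0,0),(-.002,0),(-.003,0),(0,-.001)):
    P=np.array([proj("scene",[.5627+dx+.021*np.cos(t),.1489+dy+.021*np.sin(t),z]) for t in a])
    f=lambda c:max(P[abs(P[:,0]-c)<.5][:,1]);print(dx,dy,P.max(0),P.min(0),[f(c).round(2) for c in(313,314,322,323,324)])
E
```

```text
313 [ 14  15  12   7  10  11  27  88 104 105 102 112 116 118]
314 [ 15  14  13  13  10  11  11  50  93 105 105 111 104 111]
322 [ 10   8   8   9   7   5  10  18  79 110  94  79  78  79]
323 [11 12 13 10  7  9  9 54 75 79 78 79 79 80]
324 [ 8 12 11  9 10  5 18 53 74 79 78 78 78 78]
184 [106 106 106 104  88  14  14  17  37  37  17  18  29  69  51  14  22  50
  48  10  23  74 119 119 120 119]
186 [106 106 106 103  51  10  15  14  15  13  11  10  12  12  12  13  10  11
   8  10  23  74 118 119 119 119]
188 [107 107 107 103  51  10  11  12  13  14  10  10  10  12  10   8   8  13
  11   8  30  91 120 119 119 119]
0 0 [327.59510826 194.8956318 ] [310.33877494 182.26472057] [np.float64(193.11), np.float64(193.69), np.float64(194.69), np.float64(194.48), np.float64(194.1)]
-0.002 0 [327.38197915 194.29122214] [310.14438419 181.68752254] [np.float64(192.66), np.float64(193.21), np.float64(194.08), np.float64(193.79), np.float64(193.39)]
-0.003 0 [327.27558629 193.98950959] [310.04734526 181.39938292] [np.float64(192.36), np.float64(192.91), np.float64(193.72), np.float64(193.49), np.float64(193.09)]
0 -0.001 [327.19784594 194.9522397 ] [309.93983204 182.31853163] [np.float64(193.47), np.float64(193.99), np.float64(194.68), np.float64(194.36), np.float64(193.93)]
```

```bash
python3 - <<'E'
from h import *
x,y=.5640,.1488
q=quat(np.radians(75))
r.move_l([x,y,.113],ori=q,v=.05);r.wait(.15);st("pre")
print(r.move_l([x,y,.1025],v=.012,stop_force=4.5));st("touch")
E
```

```text
pre 20.24 p [0.564  0.1488 0.113 ] F [ 0.65 -0.46 -0.21] M [ 0.018  0.011 -0.018] w 0.0125
True
touch 20.88 p [0.5636 0.149  0.1054] F [-0.96  0.07  3.76] M [ 0.112  0.249 -0.016] w 0.0119
```

```bash
python3 - <<'E'
from h import *
x,y,z=.5640,.1488,.1048
for d in(75,70,65,60,55,50,45,40):
    r.move_l([x,y,z],ori=quat(np.radians(d)),v=.05);r.wait(.1);st(d)
    if d<75 and r.sense()["contact_force"][2]<1.2:break
E
```

```text
75 21.23 p [0.5638 0.1489 0.1049] F [-2.98  0.87  3.95] M [0.252 0.674 0.036] w 0.0122
70 21.58 p [0.5636 0.1487 0.1047] F [-3.22  0.21  4.12] M [0.035 0.959 0.034] w 0.0118
65 21.93 p [0.5637 0.1487 0.1047] F [-5.48  0.05  5.42] M [-0.071  1.153  0.02 ] w 0.0119
60 22.28 p [0.5637 0.1488 0.1047] F [-6.07  0.47  3.96] M [-0.014  1.229  0.042] w 0.0122
55 22.63 p [0.5637 0.1488 0.1047] F [-5.21 -0.19  4.39] M [-0.049  1.29  -0.065] w 0.0123
50 22.98 p [0.5637 0.1488 0.1047] F [-5.56 -0.27  4.21] M [-0.009  1.303  0.041] w 0.0116
45 23.33 p [0.5637 0.1488 0.1047] F [-5.61  1.01  4.08] M [-0.002  1.213  0.06 ] w 0.0121
40 23.68 p [0.5637 0.1488 0.1047] F [-4.71  0.6   5.37] M [0.016 1.234 0.065] w 0.0119
```

```bash
python3 - <<'E'
from h import *
x,y,z=.5640,.1488,.1048
for dx in(.0008,.0016,.0024):
    r.move_l([x-dx,y,z],v=.02);r.wait(.1);st(dx)
    if abs(r.sense()["contact_force"][0])<1.5:break
x-=dx
for d in(50,60,70,75,80,85,90,95,100):
    r.move_l([x,y,z],ori=quat(np.radians(d)),v=.05);r.wait(.1);st(d)
    if r.sense()["contact_force"][2]<1.2:break
E
```

```text
0.0008 24.03 p [0.5635 0.1488 0.1049] F [-2.45  0.53  5.  ] M [ 0.037  0.754 -0.016] w 0.0124
0.0016 24.38 p [0.5625 0.149  0.1045] F [-1.19  1.4   1.67] M [ 0.378  0.339 -0.004] w 0.0117
50 24.81 p [0.5624 0.1489 0.1045] F [-1.18  1.4  -1.51] M [0.393 0.186 0.003] w 0.0124
```

The vertical force dropped, which may mean the socket has fallen onto the D. I'll descend to find out.

```bash
python3 - <<'E'
from h import *
x,y=.5624,.1489
r.move_l([x,y,.1045],ori=quat(np.radians(45)),v=.05);r.wait(.15);st("45")
for z in(.103,.101,.099,.097,.0955):
    h=r.move_l([x,y,z],v=.01,stop_force=4.5);st(z)
    if h:break
E
```

```text
45 25.21 p [0.5623 0.1488 0.1043] F [-1.25 -0.14 -1.27] M [ 0.242  0.271 -0.048] w 0.0118
0.103 25.51 p [0.5624 0.1489 0.1029] F [-1.16  1.74 -1.01] M [ 0.282  0.3   -0.024] w 0.0122
0.101 25.86 p [0.5624 0.1489 0.1008] F [-0.7   1.31 -1.24] M [ 0.354  0.283 -0.016] w 0.0118
0.099 26.21 p [0.5624 0.1489 0.0988] F [-1.73  1.59 -1.34] M [0.32  0.341 0.003] w 0.0115
0.097 26.56 p [0.5623 0.1489 0.0968] F [-1.46  2.22 -0.59] M [0.387 0.318 0.017] w 0.012
0.0955 26.86 p [0.5624 0.149  0.0957] F [-1.74  2.1   1.53] M [ 0.404  0.5   -0.069] w 0.0116
```

It slid down 9 mm freely and the spring begins where expected, so the socket is on the D with the pointer near −45°. Now I'll press to the firm stop.

```bash
python3 - <<'E'
from h import *
x,y=.5620,.1492
r.set_gripper(0,60)
r.move_l([x,y,.0955],v=.02);st("c")
for z in(.094,.092,.0905,.0895,.0885,.0875,.0865):
    h=r.move_l([x,y,z],v=.01,stop_force=12);r.wait(.1);st((z,h))
    if r.sense()["contact_force"][2]>15:break
r.wait(.5);st("hold")
T,S=[np.mean([r.camera(n).astype(float) for _ in range(4)],0)[:,:,::-1] for n in("top","scene")]
np.save("scene3.npy",S)
g=np.clip(cv2.resize(S[160:210,295:345],None,fx=10,fy=10,interpolation=cv2.INTER_CUBIC)*2.5,0,255)
cv2.imwrite("pics/press.png",g.astype(np.uint8));cv2.imwrite("pics/scene3.png",S.astype(np.uint8))
E
```

```text
c 27.32 p [0.5623 0.1491 0.0957] F [-0.71  0.82  2.61] M [ 0.155  0.235 -0.054] w 0.0114
(0.094, False) 27.73 p [0.5623 0.1491 0.0942] F [-0.14 -0.42  3.72] M [ 0.015 -0.014 -0.021] w 0.0113
(0.092, False) 28.18 p [0.5623 0.1491 0.0922] F [ 0.62 -0.46  4.28] M [-0.196 -0.132 -0.045] w 0.0114
(0.0905, False) 28.57 p [0.5623 0.1491 0.0908] F [ 0.32 -1.02  5.97] M [-0.21  -0.017 -0.013] w 0.011
(0.0895, False) 28.93 p [0.5623 0.1491 0.0899] F [ 0.5  -1.16  6.24] M [-0.188 -0.01   0.025] w 0.0115
(0.0885, False) 29.27 p [0.5623 0.1492 0.0895] F [-0.74 -1.33  9.43] M [-0.278  0.266 -0.01 ] w 0.0117
(0.0875, False) 29.62 p [0.5624 0.1492 0.0894] F [-3.3  -2.44 14.59] M [-0.448  0.631  0.016] w 0.0115
(0.0865, False) 29.98 p [0.5625 0.1492 0.0892] F [-4.05 -2.77 19.65] M [-0.526  1.112  0.013] w 0.0117
hold 30.48 p [0.5625 0.1492 0.0892] F [-4.93 -2.77 18.71] M [-0.51   1.093 -0.003] w 0.0114
```

View pics/press.png

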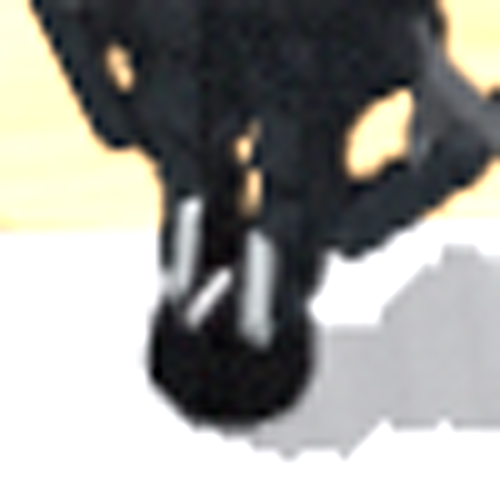

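View pics/scene3.png

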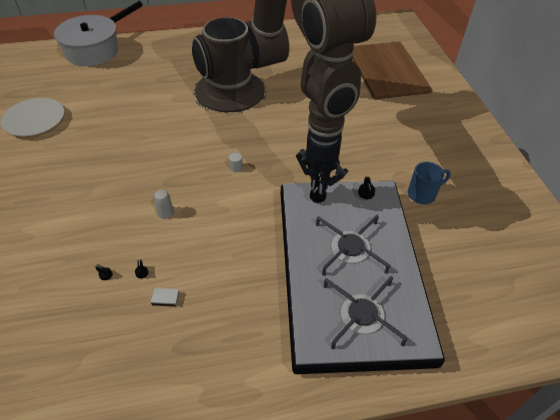

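```bash
python3 - <<'E'
from h import *
st("final");r.finish_job()
E
```

```text
final 30.88 p [0.5625 0.1492 0.0892] F [-4.49 -2.72 19.67] M [-0.556  1.081 -0.021] w 0.0114
the job is handed in; nothing more can be done
```

The job is handed in at about 31 s. The cap is off and standing open end down on the worktop at about (0.36, −0.03). The largest knob is on the spindle and held pressed in against its stop.

**Fit:** The images did not settle which way the flat faces; silhouette and shading gave conflicting answers. I found it by turning the knob under light pressure. It dropped in with the pointer between about −50° and −40°, then slid down about 9 mm with no vertical resistance. It is now held at about −45°.

**Press:** Force rose from about 3 N to between 6 and 7 N over 6 mm of travel. It then rose steeply at a firm stop, with the TCP (finger-tip point) at about z 0.0893. That puts the knob's underside at about 65.5 mm, against 66 mm expected. The last check showed a steady push of about 19 N with the grip still closed.

**Checks that disagreed:** The cameras and the arm differed by about 1.7 mm in y, within their stated accuracy. My correction for the knob's fore-aft position overshot by about 1.6 mm; a sideways force showed this and I took it back out. A sideways force of about 5 N remains while pressing.

**Other objects:** In the last scene picture the cap is upright, and the mug, shaker, matchbox and two smaller knobs are where they started.

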